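Put the carving gouges back in their own rests

TASK

The three carving gouges have been left in one another's rests. Put each back in the rest painted in the colour of its handle, lying level with the handle in the wide notch and the shank in the narrow notch, and centred lengthwise in the rest much as the tools lie now; the bare-wood rest is free for parking a tool meanwhile. Lay the tools down, never drop them, and leave the mallet, sharpening stone and glue jar where they are.

Things in the scene. Friction and masses are not known exactly. Their poses are not given: they have to be found in the camera images.
- gouge_red: carving gouge, red eight-sided handle, 204 mm long, 110 g, starts in another colour's rest. Origin: on the tool axis, 40 mm above the bench, where to grip; +x to the edge, z up. Handle x -65 to 45 mm (+4 mm end button), 24 mm across flats (facing y and z); balances near x=6. Brass ferrule 19 thick to x=57, round steel shank 9 thick to 110, flat edge 10 wide to 135.
- gouge_blue: carving gouge, blue eight-sided handle, 204 mm long, 110 g, starts in another colour's rest. Origin: on the tool axis, 40 mm above the bench, where to grip; +x to the edge, z up. Handle x -65 to 45 mm (+4 mm end button), 24 mm across flats (facing y and z); balances near x=6. Brass ferrule 19 thick to x=57, round steel shank 9 thick to 110, flat edge 16 wide to 135.
- gouge_green: carving gouge, green eight-sided handle, 204 mm long, 110 g, starts in another colour's rest. Origin: on the tool axis, 40 mm above the bench, where to grip; +x to the edge, z up. Handle x -65 to 45 mm (+4 mm end button), 24 mm across flats (facing y and z); balances near x=6. Brass ferrule 19 thick to x=57, round steel shank 9 thick to 110, flat edge 13 wide to 135.
- rest_red: fixed tool rest, painted red: board 215x64x12 mm, x -79 to 136. Origin on the bench, 40 mm under a homed gouge's origin; +x to edge end, as the gouge's. Two notched saddles, 18 long, 64 wide: handle's at x=-45, notch 42 wide, floor 28 high, cheeks 40; shank's at x=85, notch 26 wide, floor 35.5, cheeks 47.5. Free finger room between them.
- rest_blue: fixed tool rest, painted blue: board 215x64x12 mm, x -79 to 136. Origin on the bench, 40 mm under a homed gouge's origin; +x to edge end, as the gouge's. Two notched saddles, 18 long, 64 wide: handle's at x=-45, notch 42 wide, floor 28 high, cheeks 40; shank's at x=85, notch 26 wide, floor 35.5, cheeks 47.5. Free finger room between them.
- rest_green: fixed tool rest, painted green: board 215x64x12 mm, x -79 to 136. Origin on the bench, 40 mm under a homed gouge's origin; +x to edge end, as the gouge's. Two notched saddles, 18 long, 64 wide: handle's at x=-45, notch 42 wide, floor 28 high, cheeks 40; shank's at x=85, notch 26 wide, floor 35.5, cheeks 47.5. Free finger room between them.
- rest_spare: fixed tool rest, dark bare wood (spare, starts empty): board 215x64x12 mm, x -79 to 136. Origin on the bench, 40 mm under a homed gouge's origin; +x to edge end, as the gouge's. Two notched saddles, 18 long, 64 wide: handle's at x=-45, notch 42 wide, floor 28 high, cheeks 40; shank's at x=85, notch 26 wide, floor 35.5, cheeks 47.5. Free finger room between them.
- mallet: bystander: round wooden carver's mallet standing on its head, handle up, 86 mm widest, 195 mm tall; origin at the centre of its underside
- stone: bystander: grey sharpening stone in a dark wooden holder, 200 x 70 x 38 mm; origin at the centre of its underside, x along its length
- glue: bystander: glue jar with yellow cap, 60 mm diameter, 85 mm tall; origin at the centre of its underside

How it is judged:
By the outcome, as a careful person would: the job done as asked, in the order asked, and still so for the second after the job is handed in, with the robot touching nothing.
It also fails if it takes over 96 s, if anything falls off the work surface, if the arm or the gripper's body presses on something with over 40 N, if the wrist force passes 120 N, or if a joint passes its speed limit or range.

ROBOT

A 6-joint arm with a two-finger parallel gripper is mounted at the origin on the work surface. World frame = base frame: x ahead of the robot, y to its left, z up, the work surface at z = 0. Lengths are in m, angles in degrees, forces in N, time in s.
With the tool pointing down it reaches from about 0.25 to 0.725 m from the base axis. Payload 9.7 kg.
Tool frame: the origin (TCP) lies between the finger pads, 19 mm behind the fingertips; this is the grasp point; z points along the fingers, y is the line along which they close (so a half turn about z gives the same grasp; the last joint's range is limited). The gripper opens to 85 mm and grips with 20 to 120 N. Pads are 22 mm wide; open, the fingers measure 114 mm over their backs; the gripper's body (76 mm by 85 mm) begins 54 mm behind the grasp point. The pads swing forward as they close: fully open they stand 13 mm farther back than shut.
Start: joints at [72.193, 4.979, 10.078, 95.1, 0, 90], TCP at [0.168, 0.524, 0.25] pointing down, gripper open.
Joint ranges: [-179.16, 179.16], [-48.56, 103.87], [-65.8, 70.77], [-126.05, 130.52], [-82.76, 87.17], [-180, 180]. Speed limits (degrees/s): [127.2, 127.2, 147.25, 180, 180, 180].

INTERFACE

Orientations are given as [roll, pitch, yaw] about the fixed x, y, z axes, in that order (R = Rz(yaw) Ry(pitch) Rx(roll)).
In Python, from workcell import * gives the robot as it stands.
- The arm moves only by the tool servo_tool, never from a script. Its argument "moves" is a list of rows, each a list of 4 numbers: the shift along the world's x, y, z in normalised numbers (1 is 100 cm), then the turn about the world's z in parts of the range, where 1.0 means pi rad. A call has 1 to 20 rows; each row is the pose to reach, as a shift and turn from the pose commanded when the call began; what a row does not reach only later rows make up. A row lasts 1/12 s, in which the tool goes at most 41.7 mm and 7.16 degrees, less where a joint would pass 70% of its speed; a pose out of reach is approached as far as the arm can. Shift and turn numbers lie between -1 and 1, and a call with a number outside is refused. A call with a gripper value outside its range is refused whole. "claw" is the closure, from 0 (fully open) to 1 (shut), set as the call begins (left out, the last holds). The fingers move at their own pace and stop on an object; "force" is the grip in N (left out, the last holds). Time passes only in rows, so rows that repeat a pose let the fingers close. It gives the time, the measured TCP pose, the force, the opening and the grip force at its end, in the units of the state.
- get_obs(): the state, without advancing time (a new reading comes with each control period).
- camera(name): name is "scene" or "top" or "wrist"; returns the picture (420x560x3 uint8, red, green, blue); there is no depth.
- get_calibration(name): a dict with "fx", "fy", "cx", "cy" (pixels), "rvec" (rotation vector, rad) and "tvec" (3), from world to camera coordinates, as OpenCV has them; the wrist camera has in their place "tool_from_camera" (4x4, takes a point from camera to tool coordinates, whose origin is the TCP and whose axes are the flange's). Camera axes: x right, y down, z forward; pixel columns grow to the right and rows downward; lengths in m; the calibration is good to about 2 mm. The wrist camera is an equidistant fisheye: a pixel r from the principal point sees the ray r / f radians off the axis. A picture is of the moment at which its call begins: read the wrist's pose just before it. get_calibration takes no time and is no camera call.
- job_done(): hands the job in; it is judged then, once.
The state is a dict: "time": time; "q": joint angles; "qd": joint speeds; "joint_efforts": joint torques, N m; "ee_pos": TCP position; "tcp_rot": TCP orientation; "wrist_force": force on the tool from outside, world axes, zero at the start; "torque": the same for the moment, N m; "opening": finger opening in m; "grasp_force": force on a finger pad.
Only numpy, scipy, OpenCV 4.12 (cv2) and the standard library are available. Lean on these libraries where they do the work, as an engineer would, in place of code of your own. Each camera call takes 0.05 s, during which the arm holds its last target. There are 200 camera calls.

## Working session

There is one attempt and no reset: what is moved stays moved. The work goes in short steps, Python scripts to look and compute and a tool call to move; the robot and the scene stay as the last step left them, time stands still between calls to the robot, and variables do not carry over. Pictures are saved under pics/ and viewed, at most 14 in all, crops included, and the job is handed in when it is done.

Besides the shell and the picture viewer there is one more tool, called after "Request:" as name([rows], argument=value, ...), one row to a line, values as JSON. servo_tool: Moves the arm, as the interface text tells. Its arguments: {"type":"object","properties":{"moves":{"type":"array","items":{"type":"array","items":{"type":"number"}}},"claw":{"type":"number"},"force":{"type":"number"}},"required":["moves"]}

```bash
mkdir -p pics
python3 - <<'E'
from workcell import *
import cv2
for n in("top","scene"):
    cv2.imwrite(f"pics/{n}0.png",camera(n)[:,:,::-1]); print(get_calibration(n))
print(get_calibration("wrist")); print(get_obs())
E
```

```text
{'fx': 475.1718634673538, 'fy': 475.1718634673538, 'cx': 275.16984500109504, 'cy': 204.73190823223285, 'rvec': array([ 2.15749247, -2.18594687,  0.04812747]), 'tvec': array([0.02833273, 0.53466241, 1.18801358])}
{'fx': 436.073606342291, 'fy': 436.073606342291, 'cx': 282.5478104802533, 'cy': 213.42570955373782, 'rvec': array([ 1.30325634,  2.10132458, -1.02948852]), 'tvec': array([ 0.23799403, -0.25393989,  1.7820816 ])}
{'fx': 325.19226210127806, 'fy': 325.19226210127806, 'cx': 282.80857053132814, 'cy': 211.5524881414726, 'tool_from_camera': array([[ 8.34048866e-04, -9.60506517e-01, -2.78256240e-01,
         7.03943415e-02],
       [ 9.99999450e-01,  9.78203563e-04, -3.79227760e-04,
         2.18895794e-04],
       [ 6.36441980e-04, -2.78255770e-01,  9.60506804e-01,
        -1.24786702e-01],
       [ 0.00000000e+00,  0.00000000e+00,  0.00000000e+00,
         1.00000000e+00]])}
{'time': 0.1, 'q': array([ 7.21941868e+01,  5.00630880e+00,  1.00388254e+01,  9.50997277e+01,
       -1.00400255e-03,  8.99996064e+01]), 'qd': array([-0.01699164, -0.11968152,  0.11486279, -0.0142424 , -0.0064797 ,
       -0.04515948]), 'joint_efforts': array([ 2.69493330e-04, -5.21560585e+01,  4.65653694e+01,  1.59085274e-02,
        8.38785724e-06, -1.47667180e-05]), 'ee_pos': array([0.16813247, 0.52347357, 0.24936818]), 'tcp_rot': array([-1.79932789e+02,  1.00354011e-03,  1.62194582e+02]), 'wrist_force': array([-0.32807806, -0.4431535 ,  0.14221461]), 'torque': array([ 0.01040849, -0.00365748,  0.03233106]), 'grasp_force': 0.0, 'opening': 0.08530266165348677}
```

View pics/top0.png

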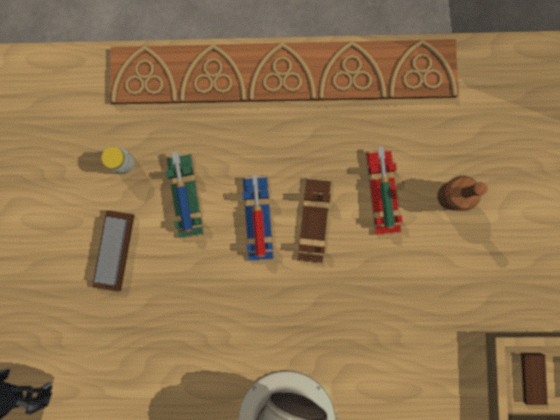

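View pics/scene0.png

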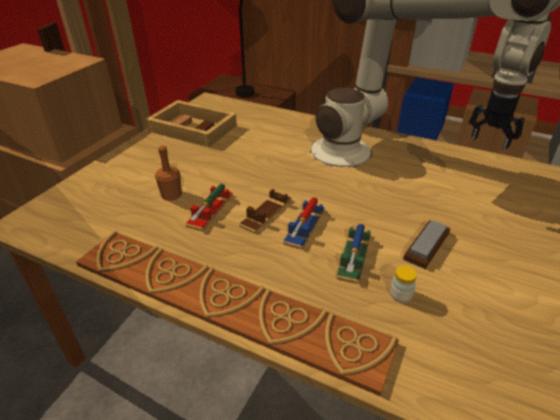

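The top view shows the blue gouge in the green rest (184,195), red in the blue rest (258,218), green in the red rest (385,190) and the spare rest empty at (315,220). The edges point up (+x). The scene view agrees.

```bash
cat > h.py <<'E'
from workcell import *
import cv2, numpy as np
from scipy.spatial.transform import Rotation as Ro
def ray_top(uv,name="top"):
    c=get_calibration(name);R=cv2.Rodrigues(c["rvec"])[0]
    uv=np.atleast_2d(uv).astype(float)
    d=np.c_[(uv[:,0]-c["cx"])/c["fx"],(uv[:,1]-c["cy"])/c["fy"],np.ones(len(uv))]@R
    return -R.T@c["tvec"],d
def onto(o,d,z): return (o+d*((z-o[2])/d[:,2])[:,None])[:,:2]
def T_wrist(obs):
    T=np.eye(4);T[:3,:3]=Ro.from_euler("xyz",obs["tcp_rot"],degrees=True).as_matrix();T[:3,3]=obs["ee_pos"]
    return T@get_calibration("wrist")["tool_from_camera"]
def ray_wrist(uv,T):
    c=get_calibration("wrist");uv=np.atleast_2d(uv).astype(float)
    x=(uv-[c["cx"],c["cy"]])/c["fx"];t=np.linalg.norm(x,axis=1);s=np.sinc(t/np.pi)
    d=np.c_[x*s[:,None],np.cos(t)]
    return T[:3,3],d@T[:3,:3].T
def proj_wrist(P,T):
    c=get_calibration("wrist");p=(np.atleast_2d(P)-T[:3,3])@T[:3,:3]
    t=np.arctan2(np.linalg.norm(p[:,:2],axis=1),p[:,2]);n=np.linalg.norm(p[:,:2],axis=1)
    return p[:,:2]/n[:,None]*t[:,None]*c["fx"]+[c["cx"],c["cy"]]
HUE={"red":((0,6),(174,180)),"blue":((105,125),),"green":((60,95),)}
def cmask(im,col):
    h=cv2.cvtColor(im,cv2.COLOR_RGB2HSV);m=0
    for a,b in HUE[col]: m=m|cv2.inRange(h,(a,110,35),(b,255,255))
    return m
E
python3 - <<'E'
from h import *
im=cv2.imread("pics/top0.png")[:,:,::-1].copy()
for c in HUE:
    m=cmask(im,c); m[:120]=0;m[300:]=0;n,l,s,ce=cv2.connectedComponentsWithStats(m)
    for i in range(1,n):
        if s[i,4]>60: 
            o,d=ray_top(ce[i]); print(c,s[i],ce[i].round(),onto(o,d,.04).round(3))
o,d=ray_top([[184,195],[258,218],[315,220],[385,190],[462,193],[118,160],[115,250]]);print(o,onto(o,d,.03).round(3))
cv2.imwrite("pics/topcrop.png",cv2.resize(im[140:275,150:415,::-1],None,fx=3,fy=3,interpolation=cv2.INTER_CUBIC))
E
```

```text
red [384 151  12  21 161] [389. 162.] [[ 0.637 -0.265]]
red [367 152  14  22 241] [374. 163.] [[ 0.636 -0.227]]
red [389 178   9  32 166] [393. 194.] [[ 0.557 -0.273]]
red [370 180  14  32 301] [376. 195.] [[ 0.554 -0.231]]
red [253 211  13  45 404] [259. 233.] [[0.464 0.063]]
red [375 225  26   9 151] [387. 229.] [[ 0.469 -0.256]]
blue [258 178  10  20 155] [262. 188.] [[0.576 0.052]]
blue [243 180  11  19 159] [248. 189.] [[0.574 0.089]]
blue [177 187  15  43 357] [184. 208.] [[0.529 0.25 ]]
blue [262 205   9  31 160] [266. 220.] [[0.496 0.043]]
blue [246 207   7  31 158] [249. 221.] [[0.494 0.086]]
[ 0.44844966 -0.0109938   1.22344389] [[ 0.562  0.252]
 [ 0.501  0.065]
 [ 0.494 -0.078]
 [ 0.567 -0.255]
 [ 0.557 -0.446]
 [ 0.655  0.422]
 [ 0.425  0.427]]
```

View pics/topcrop.png

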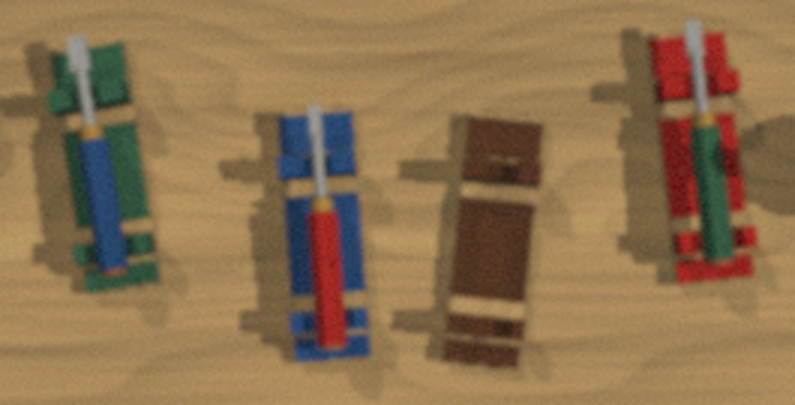

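Run:
```python
from h import *
R={"green":[(52,52),(125,44),(87,291),(158,282)],"blue":[(279,118),(353,112),(296,361),(369,356)],
"spare":[(468,118),(543,125),(445,360),(517,367)],"red":[(653,40),(722,35),(679,283),(753,277)]}
for k,p in R.items():
    o,d=ray_top(np.array(p)/3+[150,140]);P=onto(o,d,.012)
    f,n=(P[0]+P[1])/2,(P[2]+P[3])/2;v=f-n;L=np.linalg.norm(v)
    print(k,"L",L.round(3),"W",np.linalg.norm(P[0]-P[1]).round(3),np.linalg.norm(P[2]-P[3]).round(3),"yaw",np.degrees(np.arctan2(v[1],v[0])).round(1),"org",((f+n)/2-v/L*.0285).round(4))
G={"blue":[(77,36),(116,273)],"red":[(315,107),(332,348)],"green":[(694,22),(720,262)]}
for k,p in G.items():
    o,d=ray_top(np.array(p)/3+[150,140]);a=onto(o,d[:1],.04)[0] if 0 else onto(o,d,.044)
    v=a[0]-a[1];L=np.linalg.norm(v);print(k,L.round(3),np.degrees(np.arctan2(v[1],v[0])).round(1),(a[1]+v/L*.069).round(4))
```

```text
green L 0.208 W 0.064 0.061 yaw 8.2 org [0.5344 0.249 ]
blue L 0.208 W 0.064 0.062 yaw 3.3 org [0.472 0.064]
spare L 0.206 W 0.064 0.061 yaw -6.8 org [ 0.4653 -0.0746]
red L 0.208 W 0.059 0.062 yaw 5.0 org [ 0.534  -0.2581]
blue 0.202 9.4 [0.5387 0.2484]
red 0.201 3.5 [0.4755 0.0623]
green 0.2 4.5 [ 0.5422 -0.2563]
```

Careful with the scale: shifts go in shares of 100 cm and turns go in shares of pi rad. That gives: -37 cm / 100 = -0.37, -36 cm / 100 = -0.36, 0.41 rad / 3.1416 = 0.1305.

Request:
servo_tool([
  [0.03,-0.034,0,0.0127],
  [0.06,-0.067,0,0.0255],
  [0.09,-0.1,0,0.0382],
  [0.12,-0.134,0,0.0509],
  [0.15,-0.168,0,0.0637],
  [0.18,-0.202,0,0.0764],
  [0.21,-0.235,0,0.0891],
  [0.24,-0.269,0,0.1019],
  [0.27,-0.303,0,0.1146],
  [0.3,-0.336,0,0.1273],
  [0.32,-0.36,0,0.1305],
  [0.33,-0.37,0,0.1305],
  [0.33,-0.37,0,0.1305],
  [0.33,-0.37,0,0.1305],
  [0.33,-0.37,0,0.1305],
])

```text
time: 1.35
ee_pos: [0.4979, 0.1537, 0.2496]
tcp_rot: [180.0, -0.1, -174.4]
wrist_force: [-0.3, 1.4, -0.3]
opening: 0.0856
grasp_force: 0.0
```

Run:
```python
from h import *
o=get_obs();T=T_wrist(o);np.save("T1.npy",T);im=camera("wrist")
print(o["ee_pos"],o["tcp_rot"],o["q"].round(1),T[:3,3])
cv2.imwrite("pics/w1.png",im[:,:,::-1])
```

```text
[0.49793181 0.15365165 0.24960379] [ 1.79995405e+02 -6.07271037e-02 -1.74360227e+02] [17.1  1.   5.9 94.9  0.  11.5] [0.42806873 0.14686644 0.37446497]
```

View pics/w1.png

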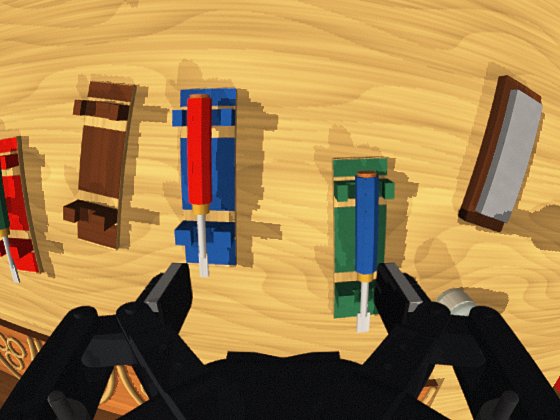

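The wrist view shows the blue rest with the red gouge (handle end 200,96, edge 204,276), the green rest with the blue gouge (367,173 to 363,330) and the spare rest (91–136, 81–249). I'll measure these, then take a second view over the spare and red rests.

```bash
cat >> h.py <<'E'
def rest(k,p,T):
    o,d=ray_wrist(p,T);P=onto(o,d,.012)
    f,n=(P[2]+P[3])/2,(P[0]+P[1])/2;v=f-n;L=np.linalg.norm(v)
    print(k,"L",L.round(3),"W",np.linalg.norm(P[0]-P[1]).round(3),np.linalg.norm(P[2]-P[3]).round(3),"yaw",np.degrees(np.arctan2(v[1],v[0])).round(1),"org",((f+n)/2-v/L*.0285).round(4),"from near",(n+v/L*.079).round(4))
def gouge(k,p,T,z=.04):
    o,d=ray_wrist(p,T);a=onto(o,d,z);v=a[1]-a[0];L=np.linalg.norm(v)
    print(k,"L",L.round(3),"yaw",np.degrees(np.arctan2(v[1],v[0])).round(1),"org",(a[0]+v/L*.069).round(4))
E
python3 - <<'E'
from h import *
T=np.load("T1.npy")
rest("blue",[(181,88),(237,88),(184,266),(236,266)],T)
rest("green",[(333,158),(387,157),(334,318),(386,316)],T)
rest("spare",[(91,81),(136,86),(78,240),(118,249)],T)
gouge("red",[(200,96),(204,276)],T);gouge("blue",[(367,173),(363,330)],T)
im=cv2.imread("pics/w1.png")
cv2.imwrite("pics/w1c.png",cv2.resize(im[70:340,60:400],None,fx=2.2,fy=2.2,interpolation=cv2.INTER_CUBIC))
E
```

```text
blue L 0.215 W 0.065 0.068 yaw 3.2 org [0.4764 0.0649] from near [0.4765 0.065 ]
green L 0.215 W 0.064 0.074 yaw 10.3 org [0.537  0.2528] from near [0.5372 0.2528]
spare L 0.212 W 0.067 0.067 yaw -7.1 org [ 0.4697 -0.0719] from near [ 0.4711 -0.072 ]
red L 0.203 yaw 3.6 org [0.4779 0.0633]
blue L 0.202 yaw 9.6 org [0.5407 0.2526]
```

In the tool's units: -32 cm / 100 = -0.32, -31 cm / 100 = -0.31, -0.1 rad / 3.1416 = -0.0318.

Request:
servo_tool([
  [0,-0.04,0,-0.0064],
  [0,-0.08,0,-0.0159],
  [0,-0.12,0,-0.0255],
  [0,-0.16,0,-0.0318],
  [0,-0.2,0,-0.0318],
  [0,-0.24,0,-0.0318],
  [0,-0.28,0,-0.0318],
  [0,-0.31,0,-0.0318],
  [0,-0.32,0,-0.0318],
  [0,-0.32,0,-0.0318],
  [0,-0.32,0,-0.0318],
  [0,-0.32,0,-0.0318],
])

```text
time: 2.4
ee_pos: [0.4983, -0.1646, 0.2502]
tcp_rot: [180.0, 0.0, -179.9]
wrist_force: [-0.9, -0.4, -0.9]
opening: 0.0851
grasp_force: 0.0
```

Run:
```python
from h import *
o=get_obs();T=T_wrist(o);np.save("T2.npy",T);im=camera("wrist")
print(o["ee_pos"],o["tcp_rot"])
cv2.imwrite("pics/w2.png",im[:,:,::-1])
```

```text
[ 0.4983426  -0.1646369   0.25016398] [ 1.79981495e+02  1.08607593e-02 -1.79941058e+02]
```

View pics/w2.png

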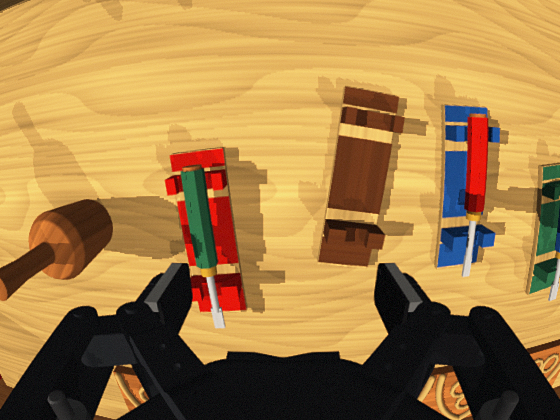

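View pics/w1c.png

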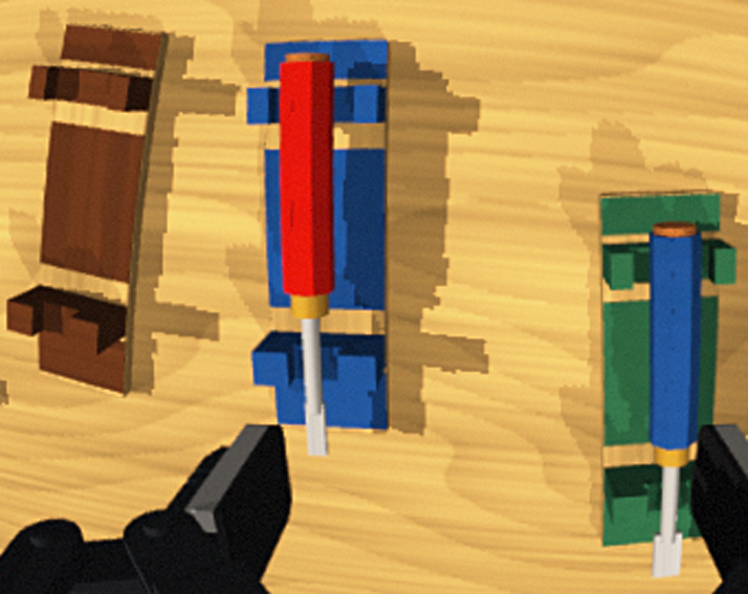

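View 2 shows the red rest (171–246, 148–312) holding the green gouge (192,169 to 219,327), and the spare rest empty at (320–398, 87–266).

Run:
```python
from h import *
T=np.load("T1.npy");g=lambda p:np.array(p)/2.2+[60,70]
rest("blue",g([(265,43),(388,40),(275,428),(387,430)]),T)
rest("green",g([(601,195),(719,193),(603,545),(718,542)]),T)
gouge("red",g([(307,57),(317,455)]),T);gouge("blue",g([(675,228),(667,577)]),T)
T=np.load("T2.npy")
rest("red",[(171,154),(225,148),(197,312),(246,309)],T)
rest("spare",[(345,87),(398,97),(320,261),(369,266)],T)
rest("blue",[(446,105),(490,107),(437,267),(478,268)],T)
gouge("green",[(192,169),(219,327)],T);gouge("red",[(478,115),(466,276)],T)
```

```text
blue L 0.212 W 0.065 0.066 yaw 3.6 org [0.4761 0.0648] from near [0.4775 0.0649]
green L 0.214 W 0.063 0.074 yaw 10.5 org [0.5374 0.253 ] from near [0.5379 0.253 ]
red L 0.204 yaw 3.8 org [0.4778 0.063 ]
blue L 0.205 yaw 9.8 org [0.5414 0.2527]
red L 0.211 W 0.065 0.068 yaw 4.1 org [ 0.538  -0.2566] from near [ 0.5401 -0.2564]
spare L 0.209 W 0.063 0.064 yaw -6.2 org [ 0.4684 -0.0727] from near [ 0.4716 -0.0731]
blue L 0.216 W 0.068 0.071 yaw 3.8 org [0.4769 0.0691] from near [0.4763 0.0691]
green L 0.201 yaw 4.5 org [ 0.5468 -0.256 ]
red L 0.204 yaw 4.2 org [0.4777 0.0649]
```

In the tool's units: 22.9 cm / 100 = 0.229, -1.8 cm / 100 = -0.018, 0.063 rad / 3.1416 = 0.0201.

Request:
servo_tool([
  [-0.003,0.04,0,0.0032],
  [-0.006,0.08,0,0.0064],
  [-0.009,0.12,0,0.0127],
  [-0.012,0.16,-0.02,0.0191],
  [-0.015,0.2,-0.05,0.0201],
  [-0.018,0.222,-0.08,0.0201],
  [-0.018,0.229,-0.11,0.0201],
  [-0.018,0.229,-0.14,0.0201],
  [-0.018,0.229,-0.16,0.0201],
  [-0.018,0.229,-0.18,0.0201],
  [-0.018,0.229,-0.195,0.0201],
  [-0.018,0.229,-0.205,0.0201],
  [-0.018,0.229,-0.21,0.0201],
  [-0.018,0.229,-0.21,0.0201],
  [-0.018,0.229,-0.21,0.0201],
])

```text
time: 3.7
ee_pos: [0.4804, 0.0631, 0.0407]
tcp_rot: [180.0, 0.0, -176.4]
wrist_force: [-0.8, 0.8, 0.6]
opening: 0.0852
grasp_force: 0.0
```

Request:
servo_tool([
  [0,0,0,0],
  [0,0,0,0],
  [0,0,0,0],
  [0,0,0,0],
  [0,0,0,0],
  [0,0,0,0],
  [0,0,0,0],
  [0,0,0,0],
  [0,0,0,0],
  [0,0,0,0],
  [0,0,0,0],
  [0,0,0,0],
], claw=1, force=50)

```text
time: 4.7
ee_pos: [0.4804, 0.0626, 0.0404]
tcp_rot: [-180.0, 0.0, -176.4]
wrist_force: [-1.0, -1.0, 6.0]
opening: 0.0232
grasp_force: 49.3
```

In the tool's units: -13.6 cm / 100 = -0.136, 2.5 cm / 100 = 0.025, -0.18 rad / 3.1416 = -0.0573.

Request:
servo_tool([
  [0,0,0.005,0],
  [0,0,0.015,0],
  [0,0,0.03,0],
  [0,0,0.05,0],
  [0,0,0.07,0],
  [0,0,0.08,0],
  [0,-0.01,0.08,-0.0064],
  [0,-0.03,0.08,-0.0127],
  [-0.002,-0.055,0.08,-0.0255],
  [-0.004,-0.08,0.08,-0.0382],
  [-0.006,-0.105,0.08,-0.0509],
  [-0.008,-0.125,0.08,-0.0573],
  [-0.008,-0.136,0.08,-0.0573],
  [-0.008,-0.136,0.08,-0.0573],
  [-0.008,-0.136,0.06,-0.0573],
  [-0.008,-0.136,0.045,-0.0573],
  [-0.008,-0.136,0.03,-0.0573],
  [-0.008,-0.136,0.025,-0.0573],
  [-0.008,-0.136,0.025,-0.0573],
  [-0.008,-0.136,0.025,-0.0573],
])

```text
time: 6.37
ee_pos: [0.4722, -0.073, 0.0652]
tcp_rot: [180.0, -0.0, 173.3]
wrist_force: [0.8, 0.4, -0.7]
opening: 0.0225
grasp_force: 49.2
```

Run:
```python
from h import *
o=get_obs();T=T_wrist(o);np.save("T3.npy",T);im=camera("wrist")
print(o["ee_pos"],o["tcp_rot"],o["opening"])
cv2.imwrite("pics/w3.png",im[:,:,::-1])
```

```text
[ 0.47222553 -0.07295555  0.06518089] [ 1.79993869e+02 -1.70804967e-02  1.73289147e+02] 0.02252214844280028
```

View pics/w3.png

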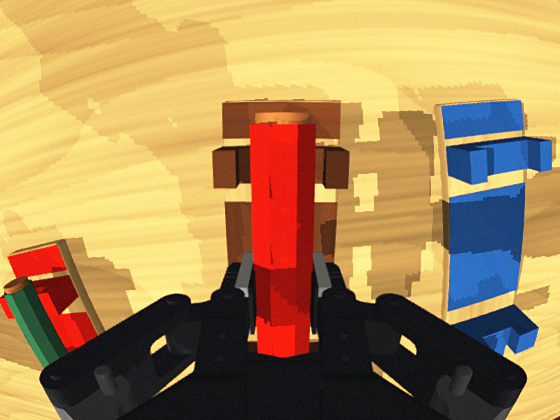

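The red gouge hangs level and centred over the spare rest: notch 238–325 px, handle centre 283. I'll lay it down.

In the tool's units: -2.5 cm / 100 = -0.025, -2.45 cm / 100 = -0.0245.

Request:
servo_tool([
  [0,0,-0.008,0],
  [0,0,-0.015,0],
  [0,0,-0.02,0],
  [0,0,-0.023,0],
  [0,0,-0.0245,0],
  [0,0,-0.025,0],
  [0,0,-0.025,0],
  [0,0,-0.025,0],
])

```text
time: 7.08
ee_pos: [0.4721, -0.0734, 0.0403]
tcp_rot: [180.0, 0.0, 173.2]
wrist_force: [-2.5, 0.1, 4.3]
opening: 0.0234
grasp_force: 49.9
```

In the tool's units: 12 cm / 100 = 0.12, 11 cm / 100 = 0.11.

Request:
servo_tool([
  [0,0,0,0],
  [0,0,0,0],
  [0,0,0,0],
  [0,0,0,0],
  [0,0,0,0],
  [0,0,0,0],
  [0,0,0,0],
  [0,0,0,0],
  [0,0,0.01,0],
  [0,0,0.03,0],
  [0,0,0.06,0],
  [0,0,0.09,0],
  [0,0,0.11,0],
  [0,0,0.12,0],
  [0,0,0.12,0],
], claw=0)

```text
time: 8.33
ee_pos: [0.4732, -0.0735, 0.1627]
tcp_rot: [-180.0, 0.2, 173.3]
wrist_force: [-0.6, -0.9, 0.0]
opening: 0.0855
grasp_force: 0.0
```

In the tool's units: 32.6 cm / 100 = 0.326, 7.1 cm / 100 = 0.071, 0.284 rad / 3.1416 = 0.0904.

Request:
servo_tool([
  [0.006,0.03,0,0.0095],
  [0.013,0.06,0,0.0191],
  [0.021,0.1,0,0.0286],
  [0.029,0.14,0,0.0382],
  [0.037,0.18,0,0.0509],
  [0.045,0.22,0,0.0637],
  [0.053,0.26,0,0.0764],
  [0.061,0.29,0,0.0904],
  [0.068,0.315,0,0.0904],
  [0.071,0.326,0,0.0904],
  [0.071,0.326,0,0.0904],
  [0.071,0.326,0,0.0904],
  [0.071,0.326,0,0.0904],
])

```text
time: 9.42
ee_pos: [0.5429, 0.2514, 0.1594]
tcp_rot: [-180.0, -0.1, -170.5]
wrist_force: [-0.4, -0.1, -0.2]
opening: 0.0855
grasp_force: 0.0
```

Run:
```python
from h import *
o=get_obs();T=T_wrist(o);np.save("T4.npy",T);im=camera("wrist")
print(o["ee_pos"],o["tcp_rot"],o["opening"])
cv2.imwrite("pics/w4.png",im[:,:,::-1])
```

```text
[0.54286293 0.25137697 0.15943352] [-1.79965840e+02 -6.59004036e-02 -1.70531764e+02] 0.0855488983456524
```

View pics/w4.png

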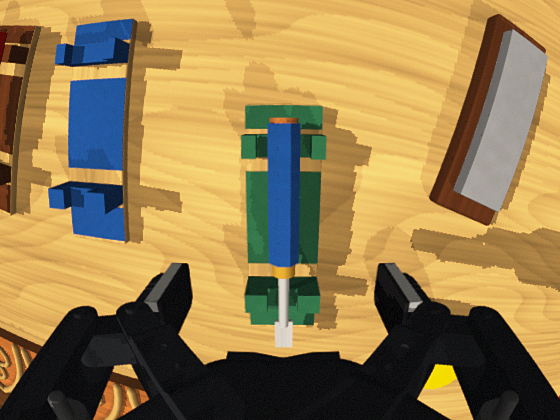

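The blue gouge (283,119 to 283,347) lies centred between the open fingers, and the blue rest is now empty.

Run:
```python
from h import *
T=np.load("T4.npy")
rest("green",[(246,106),(323,105),(248,325),(319,325)],T)
gouge("blue",[(283,119),(283,347)],T)
rest("blue",[(77,24),(138,20),(70,236),(127,241)],T)
```

```text
green L 0.212 W 0.064 0.072 yaw 9.3 org [0.5371 0.2515] from near [0.5387 0.2517]
blue L 0.206 yaw 9.5 org [0.5407 0.2511]
blue L 0.212 W 0.07 0.072 yaw 2.8 org [0.4758 0.0654] from near [0.4772 0.0655]
```

In the tool's units: -12 cm / 100 = -0.12, -11.5 cm / 100 = -0.115.

Request:
servo_tool([
  [0,0,-0.03,0],
  [0,0,-0.06,0],
  [0,0,-0.085,0],
  [0,0,-0.105,0],
  [0,0,-0.115,0],
  [0,0,-0.12,0],
  [0,0,-0.12,0],
  [0,0,-0.12,0],
])

```text
time: 10.13
ee_pos: [0.5438, 0.2525, 0.0413]
tcp_rot: [180.0, 0.1, -170.5]
wrist_force: [0.3, -0.3, 0.1]
opening: 0.0855
grasp_force: 0.0
```

Request:
servo_tool([
  [0,0,0,0],
  [0,0,0,0],
  [0,0,0,0],
  [0,0,0,0],
  [0,0,0,0],
  [0,0,0,0],
  [0,0,0,0],
  [0,0,0,0],
  [0,0,0,0],
  [0,0,0,0],
  [0,0,0,0],
  [0,0,0,0],
], claw=1)

```text
time: 11.13
ee_pos: [0.5433, 0.2528, 0.0404]
tcp_rot: [180.0, 0.0, -170.5]
wrist_force: [-0.8, -0.3, 5.4]
opening: 0.0229
grasp_force: 49.3
```

In the tool's units: -18.8 cm / 100 = -0.188, -6.4 cm / 100 = -0.064, -0.105 rad / 3.1416 = -0.0334.

Request:
servo_tool([
  [0,0,0.005,0],
  [0,0,0.015,0],
  [0,0,0.03,0],
  [0,0,0.05,0],
  [0,0,0.07,0],
  [0,0,0.08,0],
  [-0.005,-0.015,0.08,-0.0064],
  [-0.014,-0.04,0.08,-0.0127],
  [-0.024,-0.07,0.08,-0.0191],
  [-0.035,-0.102,0.08,-0.0255],
  [-0.046,-0.134,0.08,-0.0318],
  [-0.055,-0.165,0.08,-0.0334],
  [-0.062,-0.182,0.08,-0.0334],
  [-0.064,-0.188,0.08,-0.0334],
  [-0.064,-0.188,0.06,-0.0334],
  [-0.064,-0.188,0.045,-0.0334],
  [-0.064,-0.188,0.03,-0.0334],
  [-0.064,-0.188,0.025,-0.0334],
  [-0.064,-0.188,0.025,-0.0334],
  [-0.064,-0.188,0.025,-0.0334],
])

```text
time: 12.8
ee_pos: [0.4794, 0.065, 0.0653]
tcp_rot: [180.0, -0.0, -176.5]
wrist_force: [-0.2, 0.5, -0.6]
opening: 0.0228
grasp_force: 49.2
```

Run:
```python
from h import *
o=get_obs();im=camera("wrist")
print(o["ee_pos"],o["tcp_rot"],o["opening"])
cv2.imwrite("pics/w5.png",im[:,:,::-1])
```

```text
[0.479353   0.06498236 0.06534607] [ 1.79999262e+02 -6.92653579e-03 -1.76468152e+02] 0.022813049305631154
```

View pics/w5.png

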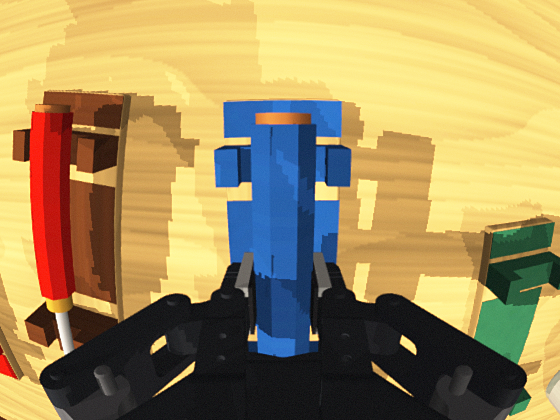

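The blue gouge is centred over the blue rest: notch 240–327 px, handle 284. The red gouge lies in the spare rest. I'll lay the blue one down and go to the green gouge.

In the tool's units: -2.5 cm / 100 = -0.025, -2.45 cm / 100 = -0.0245.

Request:
servo_tool([
  [0,0,-0.008,0],
  [0,0,-0.015,0],
  [0,0,-0.02,0],
  [0,0,-0.023,0],
  [0,0,-0.0245,0],
  [0,0,-0.025,0],
  [0,0,-0.025,0],
  [0,0,-0.025,0],
])

```text
time: 13.52
ee_pos: [0.4791, 0.0646, 0.0404]
tcp_rot: [180.0, 0.0, -176.5]
wrist_force: [-3.3, -0.5, 6.2]
opening: 0.0232
grasp_force: 49.8
```

In the tool's units: 12 cm / 100 = 0.12, 11 cm / 100 = 0.11.

Request:
servo_tool([
  [0,0,0,0],
  [0,0,0,0],
  [0,0,0,0],
  [0,0,0,0],
  [0,0,0,0],
  [0,0,0,0],
  [0,0,0,0],
  [0,0,0,0],
  [0,0,0.01,0],
  [0,0,0.03,0],
  [0,0,0.06,0],
  [0,0,0.09,0],
  [0,0,0.11,0],
  [0,0,0.12,0],
  [0,0,0.12,0],
], claw=0)

```text
time: 14.77
ee_pos: [0.4802, 0.0648, 0.1627]
tcp_rot: [180.0, 0.2, -176.5]
wrist_force: [0.2, -0.3, 0.8]
opening: 0.0854
grasp_force: 0.0
```

In the tool's units: -32.1 cm / 100 = -0.321, -31.5 cm / 100 = -0.315, 0.017 rad / 3.1416 = 0.0054.

Request:
servo_tool([
  [0.006,-0.03,0,0],
  [0.013,-0.06,0,0.0032],
  [0.021,-0.1,0,0.0054],
  [0.029,-0.14,0,0.0054],
  [0.037,-0.18,0,0.0054],
  [0.045,-0.22,0,0.0054],
  [0.053,-0.26,0,0.0054],
  [0.061,-0.29,0,0.0054],
  [0.065,-0.315,0,0.0054],
  [0.066,-0.321,0,0.0054],
  [0.066,-0.321,0,0.0054],
  [0.066,-0.321,0,0.0054],
  [0.066,-0.321,0,0.0054],
  [0.066,-0.321,0,0.0054],
])

```text
time: 15.93
ee_pos: [0.5451, -0.255, 0.16]
tcp_rot: [180.0, -0.0, -175.4]
wrist_force: [0.0, 0.4, 0.0]
opening: 0.0854
grasp_force: 0.0
```

Run:
```python
from h import *
o=get_obs();T=T_wrist(o);np.save("T6.npy",T);im=camera("wrist")
print(o["ee_pos"],o["tcp_rot"],o["opening"])
cv2.imwrite("pics/w6.png",im[:,:,::-1])
```

```text
[ 0.5451448  -0.25504174  0.15999324] [ 1.79989833e+02 -4.62096105e-03 -1.75437434e+02] 0.08540543990128231
```

View pics/w6.png

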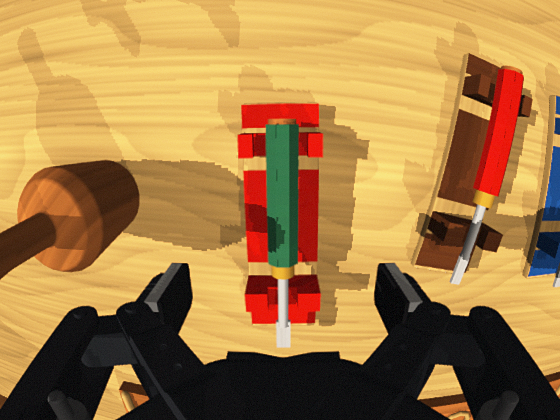

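The green gouge (282,120 to 283,347) is between the fingers and its rest looks aligned. The mallet is clear at left.

Run:
```python
from h import *
T=np.load("T6.npy")
rest("red",[(242,104),(319,104),(248,325),(318,325)],T)
gouge("green",[(282,120),(283.5,347)],T)
```

```text
red L 0.213 W 0.064 0.072 yaw 5.2 org [ 0.5394 -0.2566] from near [ 0.5401 -0.2566]
green L 0.205 yaw 5.0 org [ 0.5439 -0.2553]
```

In the tool's units: -12 cm / 100 = -0.12, -11.5 cm / 100 = -0.115.

Request:
servo_tool([
  [0,0,-0.03,0],
  [0,0,-0.06,0],
  [0,0,-0.085,0],
  [0,0,-0.105,0],
  [0,0,-0.115,0],
  [0,0,-0.12,0],
  [0,0,-0.12,0],
  [0,0,-0.12,0],
])

```text
time: 16.65
ee_pos: [0.5458, -0.2563, 0.0412]
tcp_rot: [-180.0, 0.1, -175.5]
wrist_force: [1.0, -0.9, -0.1]
opening: 0.0855
grasp_force: 0.0
```

Request:
servo_tool([
  [0,0,0,0],
  [0,0,0,0],
  [0,0,0,0],
  [0,0,0,0],
  [0,0,0,0],
  [0,0,0,0],
  [0,0,0,0],
  [0,0,0,0],
  [0,0,0,0],
  [0,0,0,0],
  [0,0,0,0],
  [0,0,0,0],
], claw=1)

```text
time: 17.65
ee_pos: [0.5454, -0.2565, 0.0404]
tcp_rot: [-180.0, 0.0, -175.5]
wrist_force: [-1.5, 0.0, 5.4]
opening: 0.0234
grasp_force: 49.3
```

In the tool's units: 46 cm / 100 = 0.46, 1.5 cm / 100 = 0.015, 0.084 rad / 3.1416 = 0.0267.

Request:
servo_tool([
  [0,0,0.005,0],
  [0,0,0.015,0],
  [0,0,0.03,0],
  [0,0,0.05,0],
  [0,0,0.07,0],
  [0,0,0.08,0],
  [0,0.015,0.08,0],
  [0,0.04,0.08,0],
  [0,0.07,0.08,0.0032],
  [-0.001,0.11,0.08,0.0064],
  [-0.001,0.15,0.08,0.0095],
  [-0.002,0.19,0.08,0.0127],
  [-0.002,0.23,0.08,0.0159],
  [-0.003,0.27,0.08,0.0191],
  [-0.003,0.31,0.08,0.0223],
  [-0.004,0.35,0.08,0.0255],
  [-0.005,0.39,0.08,0.0267],
  [-0.005,0.425,0.08,0.0267],
  [-0.005,0.45,0.08,0.0267],
  [-0.005,0.46,0.08,0.0267],
])

```text
time: 19.32
ee_pos: [0.539, 0.2073, 0.119]
tcp_rot: [180.0, -0.1, -170.5]
wrist_force: [0.4, -0.2, -0.8]
opening: 0.023
grasp_force: 49.1
```

In the tool's units: -5.5 cm / 100 = -0.055, -5 cm / 100 = -0.05.

Request:
servo_tool([
  [0,0.015,0,0],
  [0,0.035,0,0],
  [0,0.048,0,0],
  [0,0.048,0,0],
  [0,0.048,-0.02,0],
  [0,0.048,-0.035,0],
  [0,0.048,-0.05,0],
  [0,0.048,-0.055,0],
  [0,0.048,-0.055,0],
  [0,0.048,-0.055,0],
])

```text
time: 20.15
ee_pos: [0.5403, 0.2511, 0.0654]
tcp_rot: [-180.0, -0.0, -170.7]
wrist_force: [0.1, 0.2, -0.3]
opening: 0.0229
grasp_force: 49.2
```

Run:
```python
from h import *
o=get_obs();im=camera("wrist")
print(o["ee_pos"],o["tcp_rot"],o["opening"])
cv2.imwrite("pics/w7.png",im[:,:,::-1])
```

```text
[0.54032604 0.25111216 0.06537375] [-1.79992887e+02 -4.49686318e-03 -1.70745046e+02] 0.02293268302800018
```

View pics/w7.png

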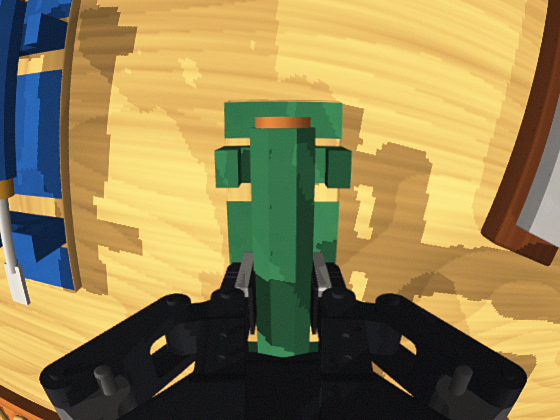

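The green gouge is centred over the green rest: notch 240–327 px, handle 283. I'll lay it down and return for the red one.

In the tool's units: -2.5 cm / 100 = -0.025, -2.45 cm / 100 = -0.0245.

Request:
servo_tool([
  [0,0,-0.008,0],
  [0,0,-0.015,0],
  [0,0,-0.02,0],
  [0,0,-0.023,0],
  [0,0,-0.0245,0],
  [0,0,-0.025,0],
  [0,0,-0.025,0],
  [0,0,-0.025,0],
])

```text
time: 20.87
ee_pos: [0.5401, 0.2517, 0.0404]
tcp_rot: [180.0, 0.0, -170.7]
wrist_force: [-2.6, -1.0, 5.2]
opening: 0.0231
grasp_force: 49.8
```

In the tool's units: 12 cm / 100 = 0.12, 11 cm / 100 = 0.11.

Request:
servo_tool([
  [0,0,0,0],
  [0,0,0,0],
  [0,0,0,0],
  [0,0,0,0],
  [0,0,0,0],
  [0,0,0,0],
  [0,0,0,0],
  [0,0,0,0],
  [0,0,0.01,0],
  [0,0,0.03,0],
  [0,0,0.06,0],
  [0,0,0.09,0],
  [0,0,0.11,0],
  [0,0,0.12,0],
  [0,0,0.12,0],
], claw=0)

```text
time: 22.12
ee_pos: [0.5412, 0.2521, 0.1631]
tcp_rot: [179.9, 0.2, -170.7]
wrist_force: [0.6, 0.2, -0.2]
opening: 0.0851
grasp_force: 0.0
```

In the tool's units: -32.5 cm / 100 = -0.325, -31.5 cm / 100 = -0.315, -0.279 rad / 3.1416 = -0.0888.

Request:
servo_tool([
  [-0.006,-0.03,0,-0.0095],
  [-0.013,-0.06,0,-0.0191],
  [-0.021,-0.1,0,-0.0286],
  [-0.029,-0.14,0,-0.0382],
  [-0.037,-0.18,0,-0.0509],
  [-0.045,-0.22,0,-0.0637],
  [-0.053,-0.26,0,-0.0764],
  [-0.061,-0.29,0,-0.0888],
  [-0.066,-0.315,0,-0.0888],
  [-0.068,-0.325,0,-0.0888],
  [-0.068,-0.325,0,-0.0888],
  [-0.068,-0.325,0,-0.0888],
  [-0.068,-0.325,0,-0.0888],
  [-0.068,-0.325,0,-0.0888],
])

```text
time: 23.28
ee_pos: [0.4724, -0.0722, 0.1596]
tcp_rot: [180.0, -0.0, 173.4]
wrist_force: [-0.3, -0.7, 1.1]
opening: 0.0856
grasp_force: 0.0
```

In the tool's units: -12 cm / 100 = -0.12, -11.5 cm / 100 = -0.115.

Request:
servo_tool([
  [0,0,-0.03,0],
  [0,0,-0.06,0],
  [0,0,-0.085,0],
  [0,0,-0.105,0],
  [0,0,-0.115,0],
  [0,0,-0.12,0],
  [0,0,-0.12,0],
  [0,0,-0.12,0],
])

```text
time: 23.95
ee_pos: [0.4728, -0.0731, 0.041]
tcp_rot: [180.0, 0.1, 173.3]
wrist_force: [0.5, -0.0, -0.1]
opening: 0.0858
grasp_force: 0.0
```

Request:
servo_tool([
  [0,0,0,0],
  [0,0,0,0],
  [0,0,0,0],
  [0,0,0,0],
  [0,0,0,0],
  [0,0,0,0],
  [0,0,0,0],
  [0,0,0,0],
  [0,0,0,0],
  [0,0,0,0],
  [0,0,0,0],
  [0,0,0,0],
], claw=1)

```text
time: 24.95
ee_pos: [0.4724, -0.0734, 0.0404]
tcp_rot: [-180.0, 0.0, 173.3]
wrist_force: [-1.9, -0.8, 5.7]
opening: 0.0228
grasp_force: 49.3
```

In the tool's units: -18.3 cm / 100 = -0.183, 5.1 cm / 100 = 0.051, 0.204 rad / 3.1416 = 0.0649.

Request:
servo_tool([
  [0,0,0.005,0],
  [0,0,0.015,0],
  [0,0,0.03,0],
  [0,0,0.05,0],
  [0,0,0.07,0],
  [0,0,0.08,0],
  [0.005,-0.015,0.08,0.0095],
  [0.015,-0.04,0.08,0.0191],
  [0.027,-0.07,0.08,0.0286],
  [0.039,-0.102,0.08,0.0382],
  [0.051,-0.134,0.08,0.0509],
  [0.062,-0.163,0.08,0.0637],
  [0.068,-0.179,0.08,0.0649],
  [0.07,-0.183,0.08,0.0649],
  [0.07,-0.183,0.06,0.0649],
  [0.07,-0.183,0.045,0.0649],
  [0.07,-0.183,0.03,0.0649],
  [0.07,-0.183,0.025,0.0649],
  [0.07,-0.183,0.025,0.0649],
  [0.07,-0.183,0.025,0.0649],
])

```text
time: 26.62
ee_pos: [0.5422, -0.2559, 0.0655]
tcp_rot: [180.0, -0.0, -175.0]
wrist_force: [0.2, -0.3, -0.6]
opening: 0.0225
grasp_force: 49.3
```

Run:
```python
from h import *
o=get_obs();im=camera("wrist")
print(o["ee_pos"],o["tcp_rot"],o["opening"])
cv2.imwrite("pics/w8.png",im[:,:,::-1])
```

```text
[ 0.54217912 -0.25589864  0.06545022] [ 1.79991747e+02 -4.87632632e-03 -1.74985140e+02] 0.022516256491745296
```

View pics/w8.png

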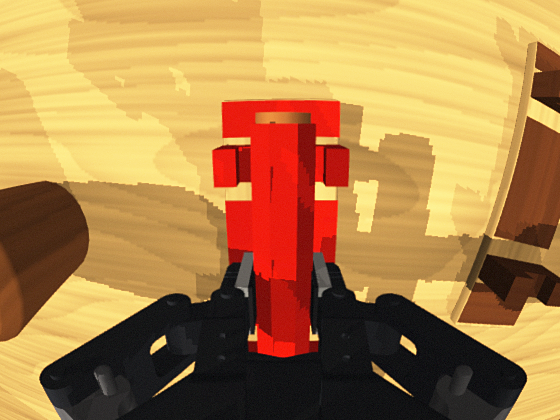

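The red gouge is aligned over the red rest: notch 238–325 px, handle 283. I'll lay it down and retreat.

In the tool's units: -2.5 cm / 100 = -0.025, -2.45 cm / 100 = -0.0245.

Request:
servo_tool([
  [0,0,-0.008,0],
  [0,0,-0.015,0],
  [0,0,-0.02,0],
  [0,0,-0.023,0],
  [0,0,-0.0245,0],
  [0,0,-0.025,0],
  [0,0,-0.025,0],
  [0,0,-0.025,0],
])

```text
time: 27.33
ee_pos: [0.5421, -0.2564, 0.0405]
tcp_rot: [-180.0, 0.0, -175.0]
wrist_force: [-3.3, 1.4, 4.5]
opening: 0.0226
grasp_force: 50.0
```

In the tool's units: 21 cm / 100 = 0.21, 20 cm / 100 = 0.2.

Request:
servo_tool([
  [0,0,0,0],
  [0,0,0,0],
  [0,0,0,0],
  [0,0,0,0],
  [0,0,0,0],
  [0,0,0,0],
  [0,0,0,0],
  [0,0,0,0],
  [0,0,0.01,0],
  [0,0,0.03,0],
  [0,0,0.06,0],
  [0,0,0.09,0],
  [0,0,0.12,0],
  [0,0.015,0.15,0],
  [-0.02,0.05,0.18,0],
  [-0.04,0.08,0.2,0],
  [-0.06,0.11,0.21,0],
  [-0.08,0.14,0.21,0],
  [-0.1,0.17,0.21,0],
  [-0.11,0.18,0.21,0],
], claw=0)

```text
time: 29.0
ee_pos: [0.4302, -0.0737, 0.2518]
tcp_rot: [180.0, 0.1, -174.9]
wrist_force: [-0.5, 0.4, -0.3]
opening: 0.0854
grasp_force: 0.0
```

Request:
servo_tool([
  [-0.04,0.03,0.02,0],
  [-0.08,0.06,0.04,0],
  [-0.12,0.08,0.05,0],
  [-0.15,0.1,0.05,0],
  [-0.15,0.1,0.05,0],
  [-0.15,0.1,0.05,0],
  [-0.15,0.1,0.05,0],
])

```text
time: 29.58
ee_pos: [0.2817, 0.024, 0.3013]
tcp_rot: [-180.0, 0.2, -174.9]
wrist_force: [1.2, -0.0, -0.5]
opening: 0.0853
grasp_force: 0.0
```

Run:
```python
from h import *
a=camera("top")[120:310,80:500,::-1];b=camera("wrist")[:,:,::-1]
cv2.imwrite("pics/fin.png",np.vstack([cv2.resize(a,None,fx=1.333,fy=1.5),b])[:600])
print(get_obs()["ee_pos"])
```

```text
[0.28256781 0.02351429 0.30024489]
```

View pics/fin.png

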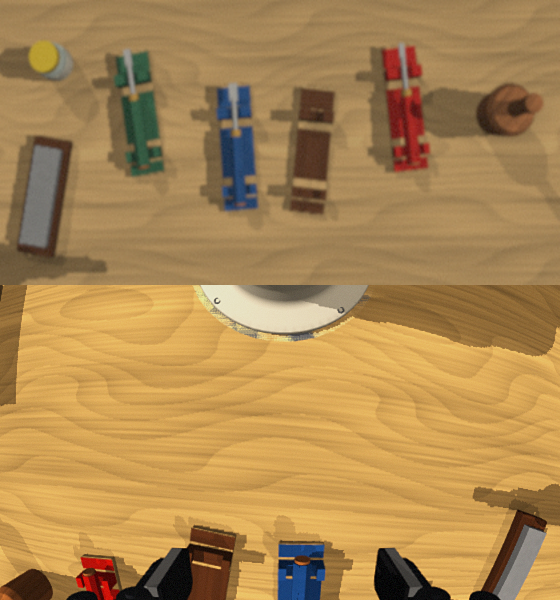

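The final view shows each gouge in its own colour's rest: green at (138,110), blue at (237,145) and red at (405,105). The spare rest is empty and the mallet, stone and glue jar are unmoved.

```bash
python3 -c "
from workcell import *
print(job_done())"
```

```text
the job is handed in; nothing more can be done
None
```

I laid each gouge in the rest matching its handle colour, did not move the mallet, stone or glue jar, and handed the job in at about 30 s of the 96 s allowed; the verdict wasn't shown.

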